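# Clamp the soap mould hand-tight plus an eighth

### The job

Clamp the soap mould: swing the clamp's arm over it until the arm meets its stop, then turn the slanted bar knob clockwise until it suddenly goes firm, and from there give it a further eighth of a turn, no more. Let go, and leave the jars, bottles and other things on the table where they are.

Things in the scene. Friction and masses are not known exactly. Their poses are not given: they have to be found in the camera images.
- clamp: bench clamp with an aluminium bar-soap mould, fixed. Origin on the table below the mould's near edge; x away from the operator across the mould, y along it, z up. Base plate x -70..140, y -210..130, 12 mm high; mould x 0..98, y -75..75, top z 90, near top edge sloping; backstop behind it to z 102. Steel post at x -16, y -160 carries the swing arm. Extents in mm.
- pivot (a point): on the vertical hinge axis of the swing arm, 125 mm above the table at the arm's mid-height; turns with the arm: y points along the arm from the post to the screw head, -x is the arm's front side.
- swing_arm (a joint): arm angle (rad): 0 = at its stop over the mould, arm along the clamp's +y; positive = swung open towards the operator (counter-clockwise from above), at most 1.2. 0.25 N m friction, stays where left. Grey bar 24 mm wide (12 each side of the pivot's y axis), 22 high (z 114 to 136), head 160 mm from the pivot; push on its front side 60 to 120 mm from the pivot.
- head (a point): steel screw head at the arm's end, 34 mm across, 38 long. Origin on the screw axis, 160 mm from the pivot, at arm mid-height. z: screw axis, out of the knob; it leans 35 degrees from vertical to the arm's front (operator's) side, so take the knob with the tool tilted 35 degrees. Tighten clockwise seen from outside (looking along -z).
- knob_grip (a point): black bar knob: bar 76 mm long, 16 thick, 34 tall, on a disc 44 across, 10 thick. Point on the screw axis 64 mm out from the head's origin, 9 below the bar's top, 25 above the disc; x along the bar, y across it, z outward. Turns freely (0.04 N m) for an unknown 0.9 to 1.9 rad, then goes firm: 0.6 N m from there on. Stays where left; does not climb as it turns.
- foot_face (a point): centre of the underside of the black rubber press foot, 32 mm across, on the screw axis 55 mm below the head's origin while the knob turns freely; once firm it is squeezed forward 1.3 mm per rad of knob turn (1.0 mm for an eighth of a turn).
- jar_a: bystander: cosmetics jar with a metal screw lid, 70 mm across, 75 mm high; origin at the centre of its underside
- jar_b: bystander: small clear jar, white lid, 64 mm across, 65 mm high; origin at the centre of its underside
- dropper_a: bystander: brown glass bottle, 40 mm across, 115 mm high; origin at the centre of its underside
- dropper_b: bystander: brown glass bottle, 40 mm across, 115 mm high; origin at the centre of its underside
- tin_lid: bystander: loose flat tin lid, 72 mm across, 14 mm high; origin at the centre of its underside
- bowl: bystander: stainless mixing bowl, 190 mm across, 85 mm high; origin at the centre of its underside
- spatula: bystander: spatula with a red handle, lying flat, handle to its -x; origin at the centre of its underside

How it is judged:
By the outcome, as a careful person would: the job done as asked, in the order asked, and still so for the second after the job is handed in, with the robot touching nothing.
It also fails if it takes over 72 s, if anything falls off the work surface, if the arm or the gripper's body presses on something with over 40 N, if the wrist force passes 120 N, or if a joint passes its speed limit or range.

### The arm

A 6-joint arm with a two-finger parallel gripper is mounted at the origin on the work surface. World frame = base frame: x ahead of the robot, y to its left, z up, the work surface at z = 0. Lengths are in mm, angles in rad, forces in N, time in s.
With the tool pointing down it reaches from about 300 to 775 mm from the base axis. Payload 14.6 kg.
Tool frame: the origin (TCP) lies at the very end of the fingers, on their centre line; the grasp point (between the pads) lies 19 mm behind it; z points along the fingers, y is the line along which they close (so a half turn about z gives the same grasp; the last joint's range is limited). The gripper opens to 94 mm and grips with 3 to 60 N. Pads are 16 mm wide; open, the fingers measure 119 mm over their backs; the gripper's body (75 mm by 177 mm) begins 78 mm behind the grasp point.
Start: joints at [1.09, 0.3, 1.521, -0, 1.321, -0.067], TCP at [221.146, 503.57, 166.746] pointing down, gripper open.
Joint ranges: [-3.03, 3.03], [-0.79, 2.21], [0.23, 2.52], [-1.04, 4.18], [0, 3.07], [-2.55, 2.55]. Speed limits (rad/s): [2.22, 2.22, 2.57, 3.14, 3.14, 3.14].

### API

Orientations are given as [roll, pitch, yaw] about the fixed x, y, z axes, in that order (R = Rz(yaw) Ry(pitch) Rx(roll)).
In Python, from cell import manip gives the robot as it stands.
- The arm moves only by the tool servo_tool, never from a script. Its argument "motion" is a list that holds one entry, the list of rows, each a list of 7 numbers: the shift along the world's x, y, z as a fraction of full scale, then the turn, a rotation vector about the world's x, y, z as a fraction of full scale, then the closure, from 0 (fully open) to 1 (shut). In form: [[[x, y, z, rx, ry, rz, gripper], ...]]. A call has 1 to 10 rows; each row is the pose to reach, as a shift and turn from the pose commanded when the call began, turning the shorter way round; what a row does not reach only later rows make up. Full scale, the value 1, is 0.5 m for a shift and pi rad for a turn. A row lasts 1/10 s, in which the tool goes at most 50 mm and 8.59 degrees, less where a joint would pass 70% of its speed; a pose out of reach is approached as far as the arm can. A call with a number of a shift or a turn outside -1 to 1 is refused whole. A call with a gripper value outside its range is refused whole. The fingers move at their own pace and stop on an object; "newtons" is the grip in N (left out, the last holds). Time passes only in rows, so rows that repeat a pose let the fingers close. It gives the time, the measured TCP pose, the force, the opening and the grip force at its end, in the units of the state.
- manip.read_state(): the state, without advancing time (a new reading comes with each control period).
- manip.camera(name): name is "scene" or "side" or "wrist"; returns a dict with "frame" (400x640x3 uint8, red, green, blue), "range_z" (400x640 float32, mm along the optical axis (not along the pixel's ray), 0 where there is no reading), "vfov" (degrees; the focal length in pixels is half the picture's height over the tangent of half this angle, whatever the lens; pixels are square), "cx", "cy" (the principal point, pixels), "k1" (the pictures are not rectified: a ray, as slopes to the right and down, at radius r is drawn at 1 + k1 r^2 times it, then the intrinsics apply), "cam_to_world" (4x4, takes a point from camera to world coordinates). Camera axes: x right, y down, z forward; pixel columns grow to the right and rows downward; lengths in mm; the calibration is good to about 2 mm. A picture is of the moment at which its call begins.
- manip.sign_off(): hands the job in; it is judged then, once.
The state is a dict: "clock": time; "joints": joint angles; "qd": joint speeds; "effort": joint torques, N m; "eef_pos": TCP position; "eef_rot": TCP orientation; "wrist_force": force on the tool from outside, world axes, zero at the start; "moment": the same for the moment, N m; "finger_gap": finger opening in mm; "finger_force": force on a finger pad.
Only numpy, scipy, OpenCV 4.12 (cv2) and the standard library are available. Lean on these libraries where they do the work, as an engineer would, in place of code of your own. Each camera call takes 0.05 s, during which the arm holds its last target. There are 200 camera calls.

## Working session

There is one attempt and no reset: what is moved stays moved. The work goes in short steps, Python scripts to look and compute and a tool call to move; the robot and the scene stay as the last step left them, time stands still between calls to the robot, and variables do not carry over. Pictures are saved under pics/ and viewed, at most 10 in all, crops included, and the job is handed in when it is done.

Besides the shell and the picture viewer there is one more tool, called after ">>>" as name(argument=value, ...), one argument or row to a line, values as JSON. servo_tool: Moves the arm, as the interface text tells. Its arguments: {"type":"object","properties":{"motion":{"type":"array"},"newtons":{"type":"number"}},"required":["motion"]}

```bash
ls; mkdir -p pics
cat > h.py <<'E'
import numpy as np, cv2, pickle
from cell import manip
def snap(n, png=None):
    c=manip.camera(n)
    if png: cv2.imwrite('pics/'+png, c['frame'][:,:,::-1])
    return c
def cloud(c):
    "world xyz per pixel (NaN where no range)"
    h,w=c['range_z'].shape; f=h/2/np.tan(np.radians(c['vfov'])/2)
    K=np.array([[f,0,c['cx']],[0,f,c['cy']],[0,0,1.]])
    uv=np.stack(np.meshgrid(np.arange(w),np.arange(h)),-1).reshape(-1,1,2).astype(float)
    s=cv2.undistortPoints(uv,K,np.array([c['k1'],0,0,0.])).reshape(h,w,2)
    z=np.where(c['range_z']>0,c['range_z'],np.nan)[...,None]
    p=np.concatenate([s*z,z],-1); T=np.array(c['cam_to_world'])
    return p@T[:3,:3].T+T[:3,3]
E
python3 - <<'E'
from h import *
a=snap('scene','a.png'); b=snap('side','b.png')
pickle.dump((a,b),open('ab.pkl','wb'))
for c in(a,b): print(c['vfov'],c['k1'],np.round(c['cam_to_world'],2).tolist())
print(manip.read_state())
E
```

```text
pics
43.63170599976622 -0.05672974719734893 [[-0.53, 0.62, -0.57, 1440.16], [0.84, 0.4, -0.35, 521.4], [0.01, -0.67, -0.74, 1238.03], [0.0, 0.0, 0.0, 1.0]]
54.414107486732235 0.002035126555428666 [[0.95, -0.16, 0.28, 253.57], [-0.32, -0.5, 0.8, -990.13], [0.02, -0.85, -0.53, 780.87], [0.0, 0.0, 0.0, 1.0]]
{'clock': 0.1, 'joints': array([ 1.09042835e+00,  3.00413621e-01,  1.52151760e+00, -3.90513684e-06,
        1.32069291e+00, -6.66125444e-02]), 'qd': array([-0.00033091, -0.00412514, -0.0007957 , -0.00048924, -0.00059599,
       -0.00085851]), 'effort': array([ 7.93696054e-04, -5.32650304e+01, -3.53283334e+01,  7.09290057e-02,
        2.34597491e-02, -3.07264281e-05]), 'eef_pos': array([221.011276  , 503.34203464, 166.24473265]), 'eef_rot': array([-3.14056321e+00, -6.48841730e-05,  2.72783816e+00]), 'wrist_force': array([-0.50059773,  0.0633983 ,  0.38127963]), 'moment': array([ 0.02170815,  0.02307129, -0.03171146]), 'finger_force': 0.0, 'finger_gap': 94.13801440456959}
```

View pics/a.png

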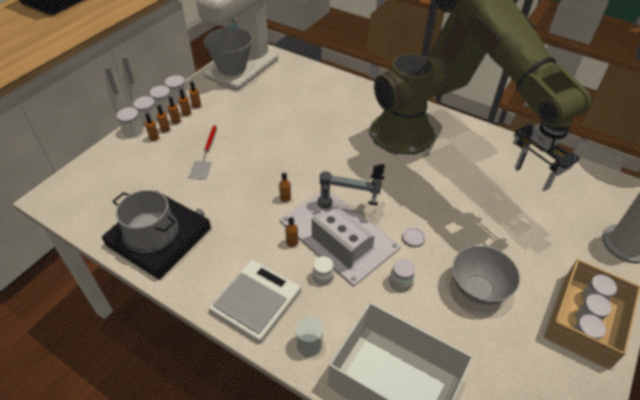

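View pics/b.png

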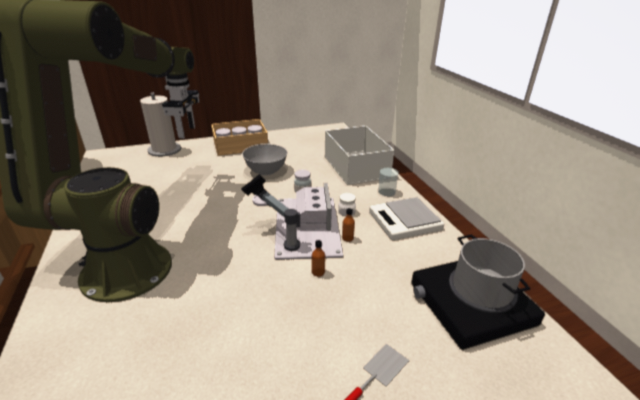

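The scene view shows the clamp base around (345,240), its post at (325,190) and the arm swung open to a knob at about (377,178). The side view shows the post at (290,230) and the knob at (257,187). A tin lid at (412,237), jars and two droppers stand close by.

Run:
```python
from h import *
a,b=pickle.load(open('ab.pkl','rb'))
A=cloud(a);B=cloud(b)
def box(P,u0,u1,v0,v1,z0,z1):
    m=np.zeros(P.shape[:2],bool); m[v0:v1,u0:u1]=1
    return m&(P[...,2]>z0)&(P[...,2]<z1)
R={'A':(A,a,(270,420,160,290)),'B':(B,b,(235,345,170,265))}
for k,(P,c,r) in R.items():
    for z0,z1 in((7,17),(84,96),(98,106),(112,140),(140,260)):
        m=box(P,*r,z0,z1); q=P[m]
        if len(q)<5: continue
        (cx,cy),(w,h),an=cv2.minAreaRect(q[:,:2].astype(np.float32))
        print(k,z0,len(q),np.round([cx,cy,w,h,an],1),np.round(np.median(q,0),1), np.round(q.min(0)),np.round(q.max(0)))
    m=box(P,*r,112,260)
    v,u=np.nonzero(m)
# top-down height map merged
pts=np.concatenate([A.reshape(-1,3),B.reshape(-1,3)]); col=np.concatenate([a['frame'].reshape(-1,3),b['frame'].reshape(-1,3)])
s=(pts[:,0]>250)&(pts[:,0]<850)&(pts[:,1]>-250)&(pts[:,1]<350)&(pts[:,2]>5)
pts,col=pts[s],col[s]
o=np.argsort(pts[:,2]); im=np.full((600,600,3),255,np.uint8)
for p,cc in zip(pts[o],col[o]):
    cv2.circle(im,(int(p[1]+250),int(p[0]-250)),2,tuple(int(x) for x in cc[::-1]) if p[2]<108 else ((0,int(min(255,(p[2]-100)*2)),255)),-1)
for t in range(0,600,100):
    cv2.putText(im,str(t-250),(t,10),0,.35,0); cv2.putText(im,str(t+250),(0,t+10),0,.35,0); cv2.line(im,(t,0),(t,600),(200,200,0)); cv2.line(im,(0,t),(600,t),(200,200,0))
cv2.imwrite('pics/top.png',im)
```

```text
A 7 3147 [495.7  47.1 545.2 509.9  32.2] [565.  113.8  11.5] [ 162. -304.    7.] [803. 349.  17.]
A 84 1135 [587.2  -2.7 228.  333.   12.4] [599.2  87.7  89.5] [ 446. -186.   84.] [685. 168.  96.]
A 98 253 [584.7 -13.9 227.  307.5  10.6] [641.6  72.2 101.5] [ 446. -179.   98.] [679. 156. 106.]
A 112 646 [505.7  -3.  209.6 300.9  40.3] [463.8  22.7 131.9] [ 408. -183.  112.] [681. 121. 140.]
A 140 301 [450.2  32.4  73.9 205.2  35.7] [426.1  96.5 160.9] [362. -66. 140.] [501. 119. 207.]
B 7 1984 [580.1 156.5 569.9 368.4  77.7] [541.4 -27.6  12. ] [ 415. -142.    7.] [803. 471.  17.]
B 84 652 [558.5 -12.5 354.7 124.   62.7] [591.6  57.9  89.8] [ 467. -193.   84.] [651. 161.  96.]
B 98 155 [583.6 -24.7 247.4 299.   14. ] [631.6  32.7 101.5] [ 428. -193.   98.] [669. 149. 106.]
B 112 437 [486.2 -44.1  55.6 305.3  20. ] [459.6  -4.1 131.5] [ 409. -191.  112.] [537.  97. 140.]
B 140 420 [445.5  21.6  69.7 208.2  36.4] [411.2  78.5 162. ] [361. -76. 140.] [500.  94. 205.]
```

View pics/top.png

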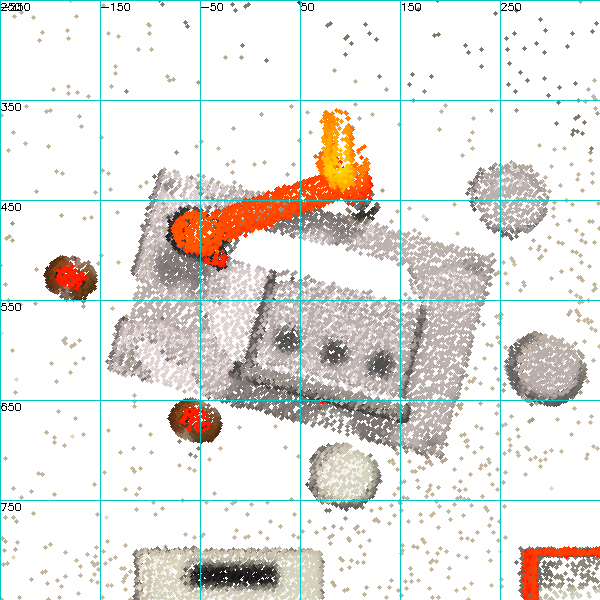

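The top-down plot (column = y+250, row = x−250) shows the post near x 482, y −55 and the knob near x 400, y 90. The arm is open by about 0.57 rad and the clamp yaw is about −0.26. Next I fit these.

```bash
cat >> h.py <<'E'
def near(P,x0,x1,y0,y1,z0,z1):
    q=P.reshape(-1,3); 
    return q[(q[:,0]>x0)&(q[:,0]<x1)&(q[:,1]>y0)&(q[:,1]<y1)&(q[:,2]>z0)&(q[:,2]<z1)]
def line(q):
    vx,vy,x,y=cv2.fitLine(q[:,:2].astype(np.float32),cv2.DIST_HUBER,0,.01,.01).ravel()
    if vy<0: vx,vy=-vx,-vy
    return np.array([x,y]),np.arctan2(-vx,vy)   # yaw whose +y is along the line
E
python3 - <<'E'
from h import *
a,b=pickle.load(open('ab.pkl','rb'))
for c in(a,b):
    P=cloud(c)
    print('backstop',line(near(P,600,690,-20,165,99,106)))
    m=near(P,515,640,-5,180,86,94);print('mould',np.round(cv2.minAreaRect(m[:,:2].astype(np.float32)),1) if 0 else cv2.minAreaRect(m[:,:2].astype(np.float32)))
    print('base',cv2.minAreaRect(near(P,400,720,-150,245,9.5,14.5)[:,:2].astype(np.float32)))
    print('arm',line(near(P,420,490,-25,80,132,140)), np.median(near(P,420,490,-25,80,132,140)[:,2]))
    post=near(P,440,520,-90,-30,134,160); print('post',post.min(0),post.max(0),np.median(post,0))
    k=near(P,340,480,60,140,150,230); print('knob',len(k),k.mean(0),k.min(0),k.max(0))
E
```

```text
backstop (array([643.4656 ,  78.57106], dtype=float32), np.float32(-0.26461))
mould ((604.8222045898438, 84.02837371826172), (154.49951171875, 92.69336700439453), 74.9228286743164)
base ((561.7242431640625, 55.77003479003906), (376.68865966796875, 284.51043701171875), 89.26358032226562)
arm (array([457.8636  ,  27.596342], dtype=float32), np.float32(0.36218616)) 135.41049888382918
post [462.81099105 -67.4888001  134.08795634] [504.8292885  -30.44770507 149.94539023] [485.42443721 -47.17975983 140.37908935]
knob 192 [413.50196136  97.79497564 175.16188352] [362.25991378  76.05575455 150.11376691] [440.50929751 118.51355838 206.74415595]
backstop (array([640.14886 ,  62.797176], dtype=float32), np.float32(-0.25704187))
mould ((596.8366088867188, 79.24214935302734), (151.5371551513672, 78.65538024902344), 75.54422760009766)
base ((564.8871459960938, 50.4725341796875), (291.97882080078125, 383.0295104980469), 0.23827628791332245)
arm (array([452.14398 ,  26.905188], dtype=float32), np.float32(0.3702414)) 135.86009575933076
post [462.42190747 -76.49451108 134.1616228 ] [500.37813233 -30.65943703 145.34312134] [480.67880756 -58.292085   141.52794788]
knob 286 [402.27082349  79.874404   173.56679027] [360.98658214  67.53761002 150.23773571] [437.67661388  93.99533055 205.29310771]
```

>>> servo_tool(
  motion=[
    [[0.1,-0.25,0.168,-0.0,0,-0.1,1],[0.402,-0.99,0.168,0,0,-0.36,1],[0.402,-0.99,0.168,0,0,-0.36,1],[0.402,-0.99,0.168,0,0,-0.36,1],[0.402,-0.99,0.168,0,0,-0.36,1],[0.402,-0.99,0.168,0,0,-0.36,1],[0.402,-0.99,0.168,0,0,-0.36,1],[0.402,-0.99,0.168,0,0,-0.36,1],[0.402,-0.99,0.168,0,0,-0.36,1],[0.402,-0.99,0.168,0,0,-0.36,1]],
  ],
  newtons=20,
)

```text
clock: 1.1
eef_pos: [405.4, 48.1, 245.8]
eef_rot: [3.141, -0.0, 1.597]
wrist_force: [0.6, 1.1, -0.5]
finger_gap: 17.7
finger_force: 0.0
```

>>> servo_tool(
  motion=[
    [[0,0,0,0,0,0,1],[0,0,0,0,0,0,1],[0,0,0,0,0,0,1]],
  ],
)

```text
clock: 1.4
eef_pos: [404.9, 51.0, 245.2]
eef_rot: [-3.141, -0.0, 1.598]
wrist_force: [-0.5, 0.2, -0.1]
finger_gap: 0.5
finger_force: 0.0
```

>>> servo_tool(
  motion=[
    [[0.022,-0.086,0,0,0,0,1],[0.022,-0.086,0,0,0,0,1],[0.022,-0.086,-0.09,0,0,0,1],[0.022,-0.086,-0.18,0,0,0,1],[0.022,-0.086,-0.258,0,0,0,1],[0.022,-0.086,-0.258,0,0,0,1]],
  ],
)

```text
clock: 2.0
eef_pos: [413.4, 8.7, 112.9]
eef_rot: [-3.134, -0.001, 1.599]
wrist_force: [0.4, -0.5, 1.0]
finger_gap: 0.4
finger_force: 0.0
```

Run:
```python
from h import *
s=manip.read_state(); print(s['eef_pos'],s['wrist_force'])
c=snap('side'); cv2.imwrite('pics/c.png',cv2.resize(c['frame'][150:270,200:360,::-1],None,fx=4,fy=4))
```

```text
[413.43626865   8.74344019 112.85088843] [ 0.4366003  -0.50799024  1.00477611]
```

View pics/c.png

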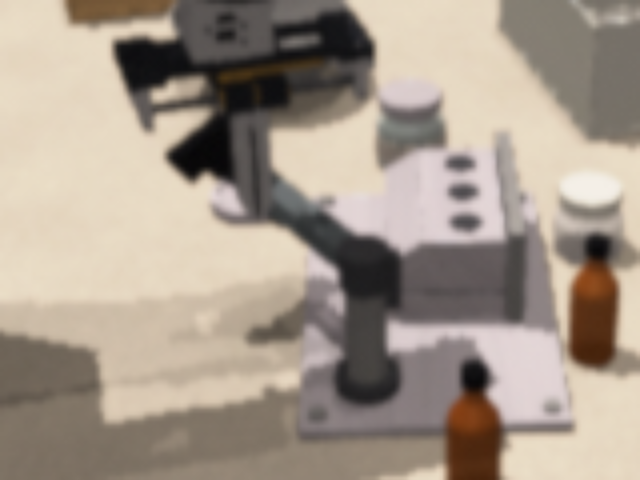

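The side view shows the shut fingers at (250,180) just in front of the open arm, with the knob at (200,150) clear of them. I'll push in an arc.

>>> servo_tool(
  motion=[
    [[0.024,0.008,0,0,0,0,1],[0.042,0.016,0,0,0,0,1],[0.06,0.022,0,0,0,0,1],[0.076,0.028,0,0,0,0,1],[0.09,0.034,0,0,0,0,1],[0.104,0.038,0,0,0,0,1],[0.114,0.04,0,0,0,0,1],[0.122,0.04,0,0,0,0,1],[0.122,0.04,0,0,0,0,1]],
  ],
)

```text
clock: 2.95
eef_pos: [477.5, 27.1, 116.4]
eef_rot: [-3.141, -0.0, 1.597]
wrist_force: [0.1, 0.3, 0.1]
finger_gap: 0.2
finger_force: 0.0
```

>>> servo_tool(
  motion=[
    [[0.004,0.0,0,0,0,0,1],[0.006,0.0,0,0,0,0,1]],
  ],
)

```text
clock: 3.15
eef_pos: [480.3, 27.1, 116.5]
eef_rot: [3.142, 0.0, 1.597]
wrist_force: [0.1, 0.3, -0.6]
finger_gap: 0.4
finger_force: 0.0
```

>>> servo_tool(
  motion=[
    [[0.004,0.0,0,0,0,0,1],[0.008,0.0,0,0,0,0,1]],
  ],
)

```text
clock: 3.35
eef_pos: [484.4, 27.1, 116.6]
eef_rot: [3.141, -0.0, 1.597]
wrist_force: [-0.9, -1.2, 0.4]
finger_gap: 0.5
finger_force: 0.0
```

Run:
```python
from h import *
for n in('scene','side'):
    P=cloud(snap(n)); q=near(P,460,545,-25,90,131,140)
    print(n,len(q), line(q) if len(q)>5 else '')
print(manip.read_state()['wrist_force'])
```

```text
scene 70 (array([470.24503 ,  11.469886], dtype=float32), np.float32(0.21959028))
side 43 (array([467.1847   ,   5.3204956], dtype=float32), np.float32(0.16179128))
[ 0.18196937 -0.23198906 -0.04624932]
```

Run:
```python
from h import *
c=snap('side'); d=snap('scene')
cv2.imwrite('pics/d.png',np.hstack([cv2.resize(c['frame'][150:270,210:350,::-1],None,fx=2.8,fy=2.8),cv2.resize(d['frame'][130:250,280:420,::-1],None,fx=2.8,fy=2.8)]))
```

```text
(no output)
```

View pics/d.png

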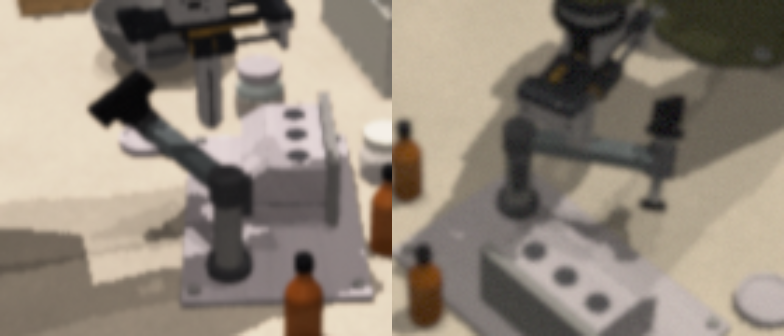

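The side crop shows the fingers at about (208,110), right of the arm, and the arm still open. The scene crop seems to show them behind the arm. I need numbers.

Run:
```python
from h import *
s=manip.read_state();print(s['eef_pos'],s['joints'])
im=np.full((600,600,3),255,np.uint8)
L=[]
for n in('scene','side'):
    c=snap(n);P=cloud(c)
    q=near(P,380,560,-90,140,112,139)
    L+=[(p,(255,0,0) if n=='scene' else (0,0,255)) for p in q]
    # project TCP
    T=np.linalg.inv(c['cam_to_world']);p=T@np.r_[s['eef_pos'],1];f=200/np.tan(np.radians(c['vfov'])/2)
    print(n,c['cx']+f*p[0]/p[2],c['cy']+f*p[1]/p[2],p[2])
for p,k in L: cv2.circle(im,(int((p[1]+100)*2.4),int((p[0]-370)*2.4)),2,k if p[2]<130 else tuple(x//2 for x in k),-1)
t=s['eef_pos'];cv2.circle(im,(int((t[1]+100)*2.4),int((t[0]-370)*2.4)),8,(0,160,0),2)
for g in range(0,250,50): cv2.putText(im,str(g-100),(int(g*2.4),10),0,.4,0);cv2.putText(im,str(g+370),(0,int(g*2.4)+10),0,.4,0)
cv2.imwrite('pics/e.png',im)
```

```text
[484.21949017  27.12829011 116.44768671] [-1.95556413e-02  2.05858708e-01  1.76172163e+00 -2.90127372e-05
  1.17414320e+00 -4.55642933e-02]
scene 344.9254136648215 190.7163181911053 1551.6104128808515
side 284.5070712658978 205.16543578883736 1230.7507677813583
```

View pics/e.png

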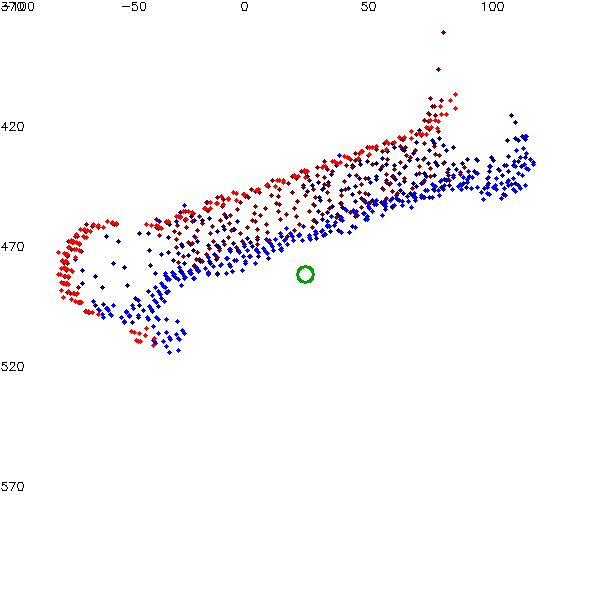

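Run:
```python
from h import *
print(manip.read_state()['eef_pos'])
for n in('scene','side'):
    P=cloud(snap(n)); q=near(P,450,515,-10,60,140,240)
    for z in range(140,240,10):
        r=q[(q[:,2]>z)&(q[:,2]<=z+10)]
        if len(r): print(n,z,len(r),r.min(0).round(),r.max(0).round())
```

```text
[484.18292324  27.14310792 116.48335992]
scene 140 2 [452.  29. 140.] [468.  34. 142.]
scene 150 3 [475.  23. 157.] [492.  40. 159.]
scene 160 16 [473.  19. 160.] [497.  41. 169.]
scene 170 20 [471.  19. 170.] [498.  40. 179.]
scene 180 12 [473.  26. 181.] [500.  40. 190.]
scene 190 10 [477.  35. 191.] [496.  40. 199.]
scene 200 14 [476.  34. 200.] [499.  41. 210.]
scene 210 13 [472.  37. 210.] [496.  40. 219.]
scene 220 1 [496.  39. 221.] [496.  39. 221.]
side 150 6 [481.  12. 157.] [491.  18. 160.]
side 160 22 [473.  13. 161.] [498.  32. 170.]
side 170 26 [473.  11. 170.] [498.  33. 179.]
side 180 27 [473.  13. 180.] [496.  29. 190.]
side 190 23 [473.  11. 191.] [496.  28. 200.]
side 200 27 [473.  12. 200.] [496.  25. 210.]
side 210 27 [473.  11. 210.] [497.  36. 220.]
side 220 30 [472.  12. 220.] [497.  31. 230.]
side 230 29 [472.  13. 230.] [497.  31. 240.]
```

Run:
```python
from h import *
a,b=pickle.load(open('ab.pkl','rb'))
for c in(a,b):
    P=cloud(c)
    q=near(P,140,300,420,590,20,400)
    for z in range(120,300,10):
        r=q[(q[:,2]>z)&(q[:,2]<=z+10)]
        if len(r): print(z,len(r),r.min(0).round(),r.max(0).round())
```

```text
200 6 [198. 455. 203.] [247. 548. 210.]
210 32 [194. 448. 210.] [253. 563. 219.]
220 30 [194. 448. 221.] [256. 563. 229.]
230 34 [194. 447. 230.] [256. 563. 240.]
240 37 [189. 448. 240.] [255. 563. 250.]
250 34 [201. 448. 250.] [257. 563. 260.]
260 38 [192. 448. 260.] [256. 563. 269.]
270 35 [186. 449. 270.] [256. 559. 280.]
280 29 [197. 448. 280.] [258. 559. 290.]
290 9 [190. 450. 291.] [213. 465. 298.]
200 4 [197. 461. 208.] [252. 548. 209.]
210 24 [191. 441. 210.] [253. 555. 220.]
220 31 [192. 439. 220.] [255. 550. 229.]
230 32 [191. 440. 230.] [253. 552. 240.]
240 32 [192. 442. 240.] [254. 552. 250.]
250 32 [191. 444. 250.] [255. 554. 260.]
260 31 [192. 441. 261.] [254. 555. 270.]
270 35 [191. 443. 270.] [255. 557. 280.]
280 28 [193. 439. 281.] [253. 553. 290.]
290 22 [190. 443. 290.] [254. 554. 300.]
```

Both cameras put the finger ends about 41 mm above the reported TCP, at this pose and at the start pose, so the fingers passed over the arm. The offset is steady for a downward tool. I'll go back and repeat the push 42 mm lower.

>>> servo_tool(
  motion=[
    [[-0.08,-0.02,0,0,0,0,1],[-0.142,-0.036,0,0,0,0,1],[-0.142,-0.036,0,0,0,0,1],[-0.142,-0.036,-0.05,0,0,0,1],[-0.142,-0.036,-0.084,0,0,0,1],[-0.142,-0.036,-0.084,0,0,0,1]],
  ],
)

```text
clock: 4.35
eef_pos: [412.5, 9.3, 73.0]
eef_rot: [-3.139, -0.0, 1.597]
wrist_force: [0.1, -0.9, 0.5]
finger_gap: 0.1
finger_force: 0.0
```

Run:
```python
from h import *
print(manip.read_state()['eef_pos'])
for n in('scene','side'):
    P=cloud(snap(n)); q=near(P,390,435,-15,35,80,240); print(n,len(q),q.min(0),q.max(0))
```

```text
[412.4882491    9.26271461  73.03063328]
scene 113 [391.0927058   -4.14384916 114.00452819] [434.86165554  33.69369213 239.07077216]
side 264 [390.47014524 -14.86080208 114.49713389] [433.7059503   18.87238872 239.93080782]
```

>>> servo_tool(
  motion=[
    [[0.024,0.008,0,0,0,0,1],[0.042,0.016,0,0,0,0,1],[0.06,0.022,0,0,0,0,1],[0.076,0.028,0,0,0,0,1],[0.09,0.034,0,0,0,0,1],[0.104,0.038,0,0,0,0,1],[0.114,0.04,0,0,0,0,1],[0.122,0.04,0,0,0,0,1],[0.122,0.04,0,0,0,0,1]],
  ],
)

```text
clock: 5.35
eef_pos: [474.9, 29.3, 74.5]
eef_rot: [3.141, -0.0, 1.597]
wrist_force: [-0.6, -0.5, 0.5]
finger_gap: 0.5
finger_force: 0.1
```

>>> servo_tool(
  motion=[
    [[0.004,0.0,0,0,0,0,1],[0.006,0.0,0,0,0,0,1]],
  ],
)

```text
clock: 5.55
eef_pos: [476.0, 29.2, 74.3]
eef_rot: [-3.138, -0.0, 1.597]
wrist_force: [-17.0, -0.3, 8.6]
finger_gap: 0.4
finger_force: 8.0
```

The arm met the stop (17 N). I'll back off, lift and measure the arm and the knob.

>>> servo_tool(
  motion=[
    [[-0.04,-0.01,0,0,0,0,1],[-0.08,-0.02,0,0,0,0,1],[-0.08,-0.02,0.1,0,0,0,0.6],[-0.08,-0.02,0.2,0,0,0,0],[-0.1,-0.04,0.3,0,0,0,0],[-0.12,-0.06,0.3,0,0,0,0],[-0.12,-0.06,0.3,0,0,0,0]],
  ],
)

```text
clock: 6.25
eef_pos: [417.2, -1.5, 225.5]
eef_rot: [3.138, 0.0, 1.596]
wrist_force: [0.4, 1.4, -0.3]
finger_gap: 36.8
finger_force: 0.0
```

```bash
cat > k.py <<'E'
from h import *
def bar(cs, C, t):
    "points of the knob in screw frame: origin C=grip, z screw axis, x clamp-y-ish"
    cx=np.array([np.cos(t),np.sin(t),0]); s,c=np.sin(np.radians(35)),np.cos(np.radians(35))
    z=-cx*s+np.array([0,0,c]); y=np.array([-np.sin(t),np.cos(t),0]); x=np.cross(y,z)
    R=np.stack([x,y,z],1)
    out=[]
    for cc in cs:
        q=(cloud(cc).reshape(-1,3)-C)@R
        dark=cc['frame'].reshape(-1,3).max(1)<90
        out.append(q[dark&(np.hypot(q[:,0],q[:,1])<55)&(np.abs(q[:,2])<30)])
    return R,out
E
python3 - <<'E'
from k import *
print(manip.read_state()['eef_pos'])
cs=[snap('scene'),snap('side')]; pickle.dump(cs,open('cs.pkl','wb'))
for c in cs:
    P=cloud(c); print('arm',line(near(P,460,545,-25,75,132,139)))
    k=near(P,430,530,60,170,150,230); print(len(k),k.min(0).round(),k.max(0).round())
R,o=bar(cs,np.array([488.8,110,177.4]),-.261)
for q in o:
    top=q[(q[:,2]>3)&(q[:,2]<14)]
    if len(top)>5: print(len(q),len(top),cv2.minAreaRect(top[:,:2].astype(np.float32)),np.percentile(q[:,2],[2,50,98]),np.percentile(top[:,2],[10,50,90]))
E
```

```text
[417.24903065  -1.47287575 225.52966348]
arm (array([504.2863 ,  27.74831], dtype=float32), np.float32(-0.2814369))
289 [457.  89. 150.] [529. 139. 211.]
arm (array([503.24695 ,  23.386946], dtype=float32), np.float32(-0.29494748))
258 [458.  83. 150.] [528. 129. 205.]
239 57 ((5.075290679931641, 8.005350112915039), (12.003020286560059, 74.83323669433594), 77.79161071777344) [-28.6361914   -7.30469117  10.64223068] [ 4.5182588   7.67084729 10.63797563]
246 71 ((-1.6825523376464844, -2.009817123413086), (17.764266967773438, 76.45793914794922), 74.48384094238281) [-28.18215726  -5.87214757  10.25222383] [ 4.17008022  8.28526791 10.17629709]
```

```bash
cat >> k.py <<'E'
from scipy.spatial.transform import Rotation as Ro
def target(t,bardeg):
    cx=np.array([np.cos(t),np.sin(t),0]); s,c=np.sin(np.radians(35)),np.cos(np.radians(35))
    z=-cx*s+np.array([0,0,c]); yf=np.array([-np.sin(t),np.cos(t),0]); xf=np.cross(yf,z)
    b=np.radians(bardeg+90); y=np.cos(b)*xf+np.sin(b)*yf
    return Ro.from_matrix(np.stack([np.cross(y,-z),y,-z],1)), z
E
python3 - <<'E'
from k import *
s=manip.read_state(); R0=Ro.from_euler('xyz',s['eef_rot'])
T,z=target(-.275,-14); print(z,(T*R0.inv()).as_rotvec()/np.pi, (np.array([446,124,209])-s['eef_pos'])/500)
E
```

```text
[-0.55202442  0.15575292  0.81915204] [-0.14388888 -0.14342027  0.31607185] [ 0.05776294  0.24953575 -0.0292554 ]
```

>>> servo_tool(
  motion=[
    [[0.0,0.1,0.08,-0.144,-0.143,0.316,0.3],[0.0,0.25,0.08,-0.144,-0.143,0.316,0.3],[0.03,0.25,0.05,-0.144,-0.143,0.316,0.3],[0.03,0.25,0.05,-0.144,-0.143,0.316,0.3],[0.03,0.25,0.05,-0.144,-0.143,0.316,0.3],[0.03,0.25,0.05,-0.144,-0.143,0.316,0.3],[0.03,0.25,0.05,-0.144,-0.143,0.316,0.3],[0.03,0.25,0.05,-0.144,-0.143,0.316,0.3],[0.03,0.25,0.05,-0.144,-0.143,0.316,0.3],[0.03,0.25,0.05,-0.144,-0.143,0.316,0.3]],
  ],
)

```text
clock: 7.35
eef_pos: [432.1, 124.5, 248.9]
eef_rot: [2.975, 0.588, 2.569]
wrist_force: [1.1, -0.1, -0.1]
finger_gap: 65.6
finger_force: 0.0
```

Run:
```python
from k import *
s=manip.read_state(); print(s['eef_pos'],s['eef_rot'],s['joints'].round(2),s['finger_gap'])
R0=Ro.from_euler('xyz',s['eef_rot']); T,z=target(-.275,-14); print((T*R0.inv()).as_rotvec()/np.pi)
w=snap('wrist','w.png'); pickle.dump(w,open('w.pkl','wb'))
M=R0.as_matrix(); print(M[:,2])
# finger ends seen by fixed cameras, in tool frame
for n in('scene','side'):
    q=(cloud(snap(n)).reshape(-1,3)-s['eef_pos'])@M
    r=q[(np.abs(q[:,0])<14)&(np.abs(q[:,1])<75)&(q[:,2]>-90)&(q[:,2]<0)]
    for lo in range(-90,0,10):
        g=r[(r[:,2]>lo)&(r[:,2]<=lo+10)]
        if len(g): print(n,lo,len(g),g.min(0).round(),g.max(0).round())
```

```text
[432.12342811 124.50504119 248.93462972] [2.97459279 0.58757895 2.56915467] [ 0.47 -0.29  2.05 -0.49  0.97 -0.39] 65.64400371395904
[-0.00027491 -0.0008204   0.00077022]
[ 0.54953353 -0.15637752 -0.82070639]
scene -90 51 [-12. -43. -90.] [  9.  50. -80.]
scene -80 45 [-13. -43. -80.] [ 11.  50. -71.]
scene -70 52 [-12. -42. -70.] [ 10.  51. -60.]
scene -60 50 [-12. -43. -60.] [ 14.  51. -50.]
scene -50 39 [-13. -41. -49.] [ 11.  48. -40.]
scene -40 4 [-11. -31. -40.] [  7.  37. -39.]
side -90 42 [-14. -50. -90.] [  6.  44. -80.]
side -80 50 [-14. -50. -80.] [  6.  46. -70.]
side -70 46 [-14. -48. -70.] [  9.  42. -60.]
side -60 42 [-14. -50. -60.] [  9.  41. -50.]
side -50 39 [-14. -47. -50.] [  5.  41. -40.]
side -40 6 [-11. -37. -39.] [  4.  35. -38.]
```

View pics/w.png

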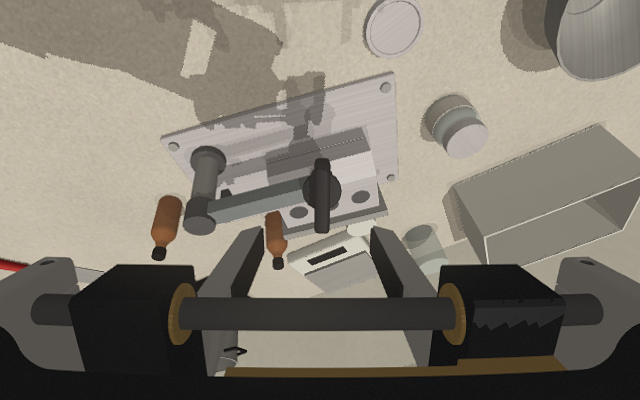

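The wrist view shows the bar knob upright at (321,195), with the disc at (321,190). The fingers will close horizontally across it, as needed. The 40 mm offset lies along the tool axis. Next I measure the bar in the tool frame.

Run:
```python
from k import *
s=manip.read_state(); M=Ro.from_euler('xyz',s['eef_rot']).as_matrix()
w=pickle.load(open('w.pkl','rb')); P=cloud(w)
m=np.zeros((400,640),bool); m[150:240,290:355]=1
dark=(w['frame'].max(2)<70)&m
q=(P[dark]-s['eef_pos'])@M
print(np.nanpercentile(q[:,2],[1,10,25,50,75,90,99]))
zt=np.nanpercentile(q[:,2],3)
b=q[q[:,2]<zt+8]; print(len(b),cv2.minAreaRect(b[:,:2].astype(np.float32)),b.min(0),b.max(0))
d=q[(q[:,2]>zt+22)]; print('disc',len(d),d.min(0),d.max(0),cv2.minEnclosingCircle(d[:,:2].astype(np.float32)))
print('top pt world',s['eef_pos']+M@np.r_[b[:,:2].mean(0),zt])
```

```text
[ 80.32073138  81.17289006  81.77266189  82.9573879  115.31327343
 116.24167473 141.73733866]
1113 ((-1.9971542358398438, 5.027875900268555), (74.39238739013672, 15.574240684509277), 0.07916981726884842) [-39.18973694  -2.79939369  79.39942517] [35.20432719 12.77586071 88.20029563]
disc 588 [-52.95777791 -21.64818795 102.70075804] [ 35.10434516  25.87492547 234.93581336] ((-8.97219467163086, 13.10082721710205), 45.53726577758789)
top pt world [479.4745886  115.7821236  184.04385023]
```

Run:
```python
from k import *
s=manip.read_state(); M=Ro.from_euler('xyz',s['eef_rot']).as_matrix()
for v in([-2,5,0],[-2,5,95],[0,0,51]): print(M@np.array(v)/500)
```

```text
[0.00735912 0.00698965 0.00360391]
[ 0.11193273 -0.02277198 -0.15221203]
[ 0.05613952 -0.01597729 -0.08364855]
```

>>> servo_tool(
  motion=[
    [[0.007,0.007,0.004,0,0,0,0.4],[0.06,-0.008,-0.074,0,0,0,0.4],[0.112,-0.023,-0.152,0,0,0,0.4],[0.112,-0.023,-0.152,0,0,0,0.4],[0.112,-0.023,-0.152,0,0,0,0.4]],
  ],
)

```text
clock: 8.0
eef_pos: [488.4, 112.4, 173.2]
eef_rot: [2.976, 0.589, 2.571]
wrist_force: [0.1, -0.3, 0.8]
finger_gap: 56.4
finger_force: 0.0
```

Run:
```python
from k import *
s=manip.read_state(); M=Ro.from_euler('xyz',s['eef_rot']).as_matrix(); print(s['eef_pos'],s['finger_gap'],s['wrist_force'],s['joints'].round(2))
w=snap('wrist','w2.png'); q=(cloud(w).reshape(-1,3)-s['eef_pos'])@M
dark=w['frame'].reshape(-1,3).max(1)<70
b=q[dark&(np.abs(q[:,2]+14)<8)&(np.abs(q[:,1])<25)&(np.abs(q[:,0])<60)]
print(len(b),b.min(0),b.max(0),cv2.minAreaRect(b[:,:2].astype(np.float32)),np.percentile(b[:,2],[5,50]))
print(M@[0,0,51]/500)
```

```text
[488.40677078 112.39169958 173.1736832 ] 56.44158544034652 [ 0.05490882 -0.28411433  0.77125781] [ 0.37 -0.09  2.07 -0.54  0.73 -0.35]
2200 [-37.69488541  -7.49857221 -15.43736355] [37.21720724  8.56951338 -6.72505596] ((-0.23557281494140625, 0.39313602447509766), (74.93831634521484, 16.027563095092773), 0.3908495604991913) [-14.22453974 -12.99998389]
[ 0.05609328 -0.01606444 -0.08366288]
```

View pics/w2.png

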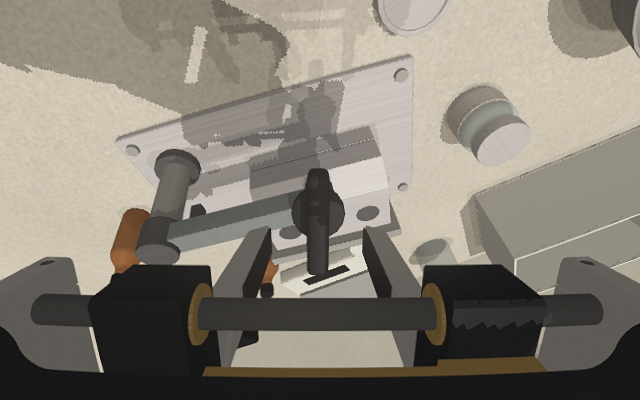

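The wrist view shows the bar centred between the fingers at (318,220), with offsets below 0.5 mm and 0.4°. I'll advance 51 mm and grip.

>>> servo_tool(
  motion=[
    [[0.028,-0.008,-0.042,0,0,0,0.4],[0.056,-0.016,-0.084,0,0,0,0.4],[0.056,-0.016,-0.084,0,0,0,0.4],[0.056,-0.016,-0.084,0,0,0,1],[0.056,-0.016,-0.084,0,0,0,1],[0.056,-0.016,-0.084,0,0,0,1],[0.056,-0.016,-0.084,0,0,0,1],[0.056,-0.016,-0.084,0,0,0,1]],
  ],
  newtons=60,
)

```text
clock: 8.85
eef_pos: [516.2, 104.8, 132.0]
eef_rot: [2.974, 0.591, 2.572]
wrist_force: [-0.1, 1.1, 0.8]
finger_gap: 19.9
finger_force: 0.0
```

```bash
cat > st.py <<'E'
from k import *
s=manip.read_state(); M=Ro.from_euler('xyz',s['eef_rot']).as_matrix()
print(s['clock'],s['eef_pos'].round(1),'F',s['wrist_force'].round(1),'Mtool',(M.T@s['moment']).round(2),'gap',round(s['finger_gap'],1),round(s['finger_force'],1),'j',s['joints'].round(3),'eff',s['effort'].round(2)[5])
T,z=target(-.275,-14)
d=(Ro.from_matrix(M)*T.inv()).as_rotvec(); print('turn cw about screw', -d@z, 'off',np.linalg.norm(d+(-d@z)*z).round(3))
print('rot unit 0.1rad:', -z*0.1/np.pi)
E
python3 st.py
```

```text
8.85 [516.2 104.8 132. ] F [-0.1  1.1  0.8] Mtool [0.09 0.26 0.03] gap 19.9 0.0 j [ 0.32   0.022  2.074 -0.601  0.606 -0.308] eff -0.0
turn cw about screw -0.0006328752604925754 off 0.0
rot unit 0.1rad: [ 0.01757148 -0.00495777 -0.02607442]
```

>>> servo_tool(
  motion=[
    [[0,0,0,0,0,0,1],[0,0,0,0,0,0,1],[0,0,0,0,0,0,1]],
  ],
)

```text
clock: 9.15
eef_pos: [516.5, 105.1, 131.9]
eef_rot: [2.973, 0.591, 2.572]
wrist_force: [-1.7, 5.0, 4.0]
finger_gap: 15.3
finger_force: 59.9
```

```bash
python3 st.py
```

```text
9.15 [516.5 105.1 131.9] F [-1.7  5.   4. ] Mtool [-0.87  0.64  0.  ] gap 15.3 59.9 j [ 0.32   0.023  2.074 -0.6    0.605 -0.308] eff -0.03
turn cw about screw -0.0005231984566184826 off 0.001
rot unit 0.1rad: [ 0.01757148 -0.00495777 -0.02607442]
```

>>> servo_tool(
  motion=[
    [[0,0,0,0.0351,-0.0099,-0.0521,1],[0,0,0,0.0703,-0.0198,-0.1043,1],[0,0,0,0.1054,-0.0297,-0.1564,1],[0,0,0,0.1406,-0.0397,-0.2086,1],[0,0,0,0.1406,-0.0397,-0.2086,1],[0,0,0,0.1406,-0.0397,-0.2086,1],[0,0,0,0.1406,-0.0397,-0.2086,1]],
  ],
)

```text
clock: 9.85
eef_pos: [517.1, 105.7, 132.3]
eef_rot: [2.595, 0.29, 1.74]
wrist_force: [2.8, 7.0, 2.7]
finger_gap: 15.6
finger_force: 59.9
```

```bash
python3 st.py
```

```text
9.85 [517.1 105.7 132.3] F [2.8 7.  2.7] Mtool [-0.88  1.59 -0.03] gap 15.6 59.9 j [ 0.32   0.023  2.073 -0.599  0.603  0.493] eff 1.0
turn cw about screw 0.8015353038407317 off 0.003
rot unit 0.1rad: [ 0.01757148 -0.00495777 -0.02607442]
```

Turning is free so far, and j6 has followed. I'll take small steps with a moment reading after each, leaning 1 mm towards the stop.

>>> servo_tool(
  motion=[
    [[0.002,-0.0006,0,0.0105,-0.003,-0.0156,1],[0.002,-0.0006,0,0.0105,-0.003,-0.0156,1],[0.002,-0.0006,0,0.0105,-0.003,-0.0156,1]],
  ],
)

```text
clock: 10.15
eef_pos: [517.5, 105.6, 132.3]
eef_rot: [2.581, 0.259, 1.688]
wrist_force: [-8.8, 11.7, 8.5]
finger_gap: 15.4
finger_force: 60.0
```

```bash
python3 st.py|head -2
```

```text
10.15 [517.5 105.6 132.3] F [-8.8 11.7  8.5] Mtool [0.3  2.25 0.  ] gap 15.4 60.0 j [ 0.319  0.024  2.072 -0.598  0.603  0.549] eff 0.09
turn cw about screw 0.8596452630138246 off 0.003
```

>>> servo_tool(
  motion=[
    [[0,0,0,0.0105,-0.003,-0.0156,1],[0,0,0,0.0105,-0.003,-0.0156,1]],
  ],
)

```text
clock: 10.35
eef_pos: [517.6, 105.6, 132.3]
eef_rot: [2.568, 0.226, 1.635]
wrist_force: [-8.4, 10.7, 8.6]
finger_gap: 15.7
finger_force: 60.0
```

```bash
python3 st.py|head -2
```

```text
10.35 [517.6 105.6 132.3] F [-8.4 10.7  8.6] Mtool [ 0.38  2.21 -0.05] gap 15.7 60.0 j [ 0.319  0.024  2.072 -0.598  0.603  0.611] eff 0.89
turn cw about screw 0.92127398968676 off 0.003
```

>>> servo_tool(
  motion=[
    [[0,0,0,0.0105,-0.003,-0.0156,1],[0,0,0,0.0105,-0.003,-0.0156,1]],
  ],
)

```text
clock: 10.55
eef_pos: [517.6, 105.6, 132.3]
eef_rot: [2.557, 0.194, 1.584]
wrist_force: [-7.9, 12.1, 7.4]
finger_gap: 15.5
finger_force: 60.0
```

```bash
python3 st.py|head -2
```

```text
10.55 [517.6 105.6 132.3] F [-7.9 12.1  7.4] Mtool [0.45 2.16 0.04] gap 15.5 60.0 j [ 0.319  0.024  2.072 -0.598  0.603  0.671] eff 0.9
turn cw about screw 0.9811549578582515 off 0.003
```

>>> servo_tool(
  motion=[
    [[0,0,0,0.0105,-0.003,-0.0156,1],[0,0,0,0.0105,-0.003,-0.0156,1]],
  ],
)

```text
clock: 10.75
eef_pos: [517.7, 105.6, 132.3]
eef_rot: [2.548, 0.16, 1.533]
wrist_force: [-7.9, 11.5, 7.6]
finger_gap: 15.7
finger_force: 60.0
```

```bash
python3 st.py|head -2
```

```text
10.75 [517.7 105.6 132.3] F [-7.9 11.5  7.6] Mtool [ 0.54  2.12 -0.01] gap 15.7 60.0 j [ 0.319  0.024  2.072 -0.599  0.603  0.731] eff 0.9
turn cw about screw 1.0409602913186233 off 0.003
```

>>> servo_tool(
  motion=[
    [[0,0,0,0.0105,-0.003,-0.0156,1],[0,0,0,0.0105,-0.003,-0.0156,1]],
  ],
)

```text
clock: 10.95
eef_pos: [517.7, 105.6, 132.4]
eef_rot: [2.541, 0.127, 1.483]
wrist_force: [-6.6, 11.6, 8.9]
finger_gap: 15.4
finger_force: 60.0
```

```bash
python3 st.py|head -2
```

```text
10.95 [517.7 105.6 132.4] F [-6.6 11.6  8.9] Mtool [ 0.65  2.06 -0.03] gap 15.4 60.0 j [ 0.319  0.024  2.072 -0.599  0.603  0.791] eff 0.9
turn cw about screw 1.1007734383501817 off 0.003
```

>>> servo_tool(
  motion=[
    [[0,0,0,0.0105,-0.003,-0.0156,1],[0,0,0,0.0105,-0.003,-0.0156,1]],
  ],
)

```text
clock: 11.15
eef_pos: [517.8, 105.6, 132.4]
eef_rot: [2.535, 0.093, 1.433]
wrist_force: [-5.5, 11.2, 8.1]
finger_gap: 15.2
finger_force: 60.0
```

```bash
python3 st.py|head -2
```

```text
11.15 [517.8 105.6 132.4] F [-5.5 11.2  8.1] Mtool [ 0.63  2.06 -0.03] gap 15.2 60.0 j [ 0.319  0.024  2.072 -0.599  0.603  0.851] eff 0.9
turn cw about screw 1.1606736898820966 off 0.004
```

>>> servo_tool(
  motion=[
    [[0,0,0,0.0105,-0.003,-0.0156,1],[0,0,0,0.0105,-0.003,-0.0156,1]],
  ],
)

```text
clock: 11.35
eef_pos: [517.8, 105.6, 132.5]
eef_rot: [2.531, 0.059, 1.384]
wrist_force: [-6.1, 11.0, 8.5]
finger_gap: 15.7
finger_force: 60.0
```

```bash
python3 st.py|head -2
```

```text
11.35 [517.8 105.6 132.5] F [-6.1 11.   8.5] Mtool [ 0.74  2.   -0.06] gap 15.7 60.0 j [ 0.319  0.024  2.072 -0.6    0.603  0.911] eff 0.9
turn cw about screw 1.2204510124652659 off 0.004
```

>>> servo_tool(
  motion=[
    [[0,0,0,0.0105,-0.003,-0.0156,1],[0,0,0,0.0105,-0.003,-0.0156,1]],
  ],
)

```text
clock: 11.55
eef_pos: [517.8, 105.6, 132.5]
eef_rot: [2.529, 0.024, 1.335]
wrist_force: [-6.4, 11.1, 8.0]
finger_gap: 15.4
finger_force: 60.0
```

```bash
python3 st.py|head -2
```

```text
11.55 [517.8 105.6 132.5] F [-6.4 11.1  8. ] Mtool [0.81 1.95 0.  ] gap 15.4 60.0 j [ 0.32   0.024  2.072 -0.6    0.603  0.972] eff 0.9
turn cw about screw 1.2802908601604281 off 0.004
```

>>> servo_tool(
  motion=[
    [[0,0,0,0.0105,-0.003,-0.0156,1],[0,0,0,0.0105,-0.003,-0.0156,1]],
  ],
)

```text
clock: 11.75
eef_pos: [517.9, 105.6, 132.5]
eef_rot: [2.528, -0.01, 1.286]
wrist_force: [-5.4, 9.7, 7.6]
finger_gap: 15.2
finger_force: 60.0
```

```bash
python3 st.py|head -2
```

```text
11.75 [517.9 105.6 132.5] F [-5.4  9.7  7.6] Mtool [ 0.84  1.87 -0.08] gap 15.2 60.0 j [ 0.32   0.024  2.072 -0.6    0.602  1.032] eff 0.9
turn cw about screw 1.3401585151965576 off 0.004
```

>>> servo_tool(
  motion=[
    [[0,0,0,0.0105,-0.003,-0.0156,1],[0,0,0,0.0105,-0.003,-0.0156,1]],
  ],
)

```text
clock: 11.95
eef_pos: [517.9, 105.7, 132.6]
eef_rot: [2.529, -0.045, 1.237]
wrist_force: [-5.4, 11.1, 7.8]
finger_gap: 15.8
finger_force: 60.0
```

```bash
python3 st.py|head -2
```

```text
11.95 [517.9 105.7 132.6] F [-5.4 11.1  7.8] Mtool [ 0.83  1.83 -0.01] gap 15.8 60.0 j [ 0.32   0.024  2.072 -0.6    0.602  1.092] eff 0.9
turn cw about screw 1.399925268393463 off 0.004
```

>>> servo_tool(
  motion=[
    [[0,0,0,0.0105,-0.003,-0.0156,1],[0,0,0,0.0105,-0.003,-0.0156,1]],
  ],
)

```text
clock: 12.15
eef_pos: [518.0, 105.6, 132.6]
eef_rot: [2.532, -0.079, 1.188]
wrist_force: [-4.4, 11.3, 9.0]
finger_gap: 15.2
finger_force: 60.0
```

```bash
python3 st.py|head -2
```

```text
12.15 [518.  105.6 132.6] F [-4.4 11.3  9. ] Mtool [ 0.89  1.74 -0.1 ] gap 15.2 60.0 j [ 0.32   0.024  2.072 -0.601  0.602  1.152] eff 1.05
turn cw about screw 1.459522965858577 off 0.004
```

>>> servo_tool(
  motion=[
    [[0,0,0,0.0105,-0.003,-0.0156,1],[0,0,0,0.0105,-0.003,-0.0156,1]],
  ],
)

```text
clock: 12.35
eef_pos: [518.0, 105.6, 132.7]
eef_rot: [2.537, -0.112, 1.14]
wrist_force: [-3.5, 10.1, 9.1]
finger_gap: 15.7
finger_force: 60.2
```

```bash
python3 st.py|head -2
```

```text
12.35 [518.  105.6 132.7] F [-3.5 10.1  9.1] Mtool [ 0.89  1.71 -0.51] gap 15.7 60.2 j [ 0.32   0.024  2.072 -0.601  0.602  1.211] eff 1.45
turn cw about screw 1.5184932359855579 off 0.004
```

>>> servo_tool(
  motion=[
    [[0,0,0,0.0105,-0.003,-0.0156,1],[0,0,0,0.0105,-0.003,-0.0156,1]],
  ],
)

```text
clock: 12.55
eef_pos: [518.1, 105.6, 132.7]
eef_rot: [2.543, -0.146, 1.09]
wrist_force: [-3.8, 9.9, 8.5]
finger_gap: 15.5
finger_force: 60.2
```

```bash
python3 st.py|head -2
```

```text
12.55 [518.1 105.6 132.7] F [-3.8  9.9  8.5] Mtool [ 0.97  1.58 -0.57] gap 15.5 60.2 j [ 0.32   0.024  2.072 -0.602  0.602  1.272] eff 1.45
turn cw about screw 1.5783640347846466 off 0.005
```

>>> servo_tool(
  motion=[
    [[0,0,0,0.0105,-0.003,-0.0156,1],[0,0,0,0.0105,-0.003,-0.0156,1]],
  ],
)

```text
clock: 12.75
eef_pos: [518.1, 105.6, 132.7]
eef_rot: [2.551, -0.18, 1.04]
wrist_force: [-2.9, 9.5, 8.3]
finger_gap: 15.5
finger_force: 60.2
```

```bash
python3 st.py|head -2
```

```text
12.75 [518.1 105.6 132.7] F [-2.9  9.5  8.3] Mtool [ 0.96  1.61 -0.51] gap 15.5 60.2 j [ 0.32   0.024  2.072 -0.602  0.602  1.332] eff 1.45
turn cw about screw 1.6380964431214822 off 0.005
```

It went firm at about 1.45 rad of tool turn. I'll check with the wrist camera whether the bar is twisting in the pads.

```bash
cat > tw.py <<'E'
from k import *
s=manip.read_state(); M=Ro.from_euler('xyz',s['eef_rot']).as_matrix()
w=snap('wrist'); q=(cloud(w).reshape(-1,3)-s['eef_pos'])@M
dark=w['frame'].reshape(-1,3).max(1)<70
b=q[dark&(np.abs(q[:,1])<14)&(np.abs(q[:,0])<48)&(q[:,2]>-75)&(q[:,2]<-55)]
print(len(b),b.min(0),b.max(0),cv2.minAreaRect(b[:,:2].astype(np.float32)))
print('dir',np.degrees(np.arctan(np.polyfit(b[:,0],b[:,1],1))[0]))
E
python3 tw.py
```

```text
3313 [-27.65710606  -9.53156798 -74.99005654] [ 37.11688911   9.13644846 -55.01792247] ((4.858800888061523, -0.2693290710449219), (64.58660888671875, 18.668529510498047), 1.4280754327774048)
dir -0.8328193099317989
```

>>> servo_tool(
  motion=[
    [[0,0,0,0.0228,-0.0064,-0.0339,1],[0,0,0,0.0457,-0.0129,-0.0678,1],[0,0,0,0.0685,-0.0193,-0.1017,1],[0,0,0,0.0914,-0.0258,-0.1356,1],[0,0,0,0.0914,-0.0258,-0.1356,1],[0,0,0,0.0914,-0.0258,-0.1356,1]],
  ],
)

```text
clock: 13.4
eef_pos: [518.4, 105.3, 133.0]
eef_rot: [2.698, -0.441, 0.567]
wrist_force: [-1.5, 6.4, 9.1]
finger_gap: 15.5
finger_force: 60.1
```

```bash
python3 st.py; python3 tw.py
```

```text
13.4 [518.4 105.3 133. ] F [-1.5  6.4  9.1] Mtool [ 0.92  1.01 -0.29] gap 15.5 60.1 j [ 0.319  0.024  2.071 -0.602  0.603  1.85 ] eff 0.52
turn cw about screw 2.1569624580874627 off 0.005
rot unit 0.1rad: [ 0.01757148 -0.00495777 -0.02607442]
3313 [-27.70516774  -9.40198868 -74.9162781 ] [ 37.15327955   9.2130576  -55.01282591] ((4.868053436279297, -0.1635417938232422), (64.69725799560547, 18.61367416381836), 1.4462313652038574)
dir -0.5049881065308028
```

>>> servo_tool(
  motion=[
    [[0,0,0,0.0066,-0.0019,-0.0098,1],[0,0,0,0.0132,-0.0037,-0.0196,1],[0,0,0,0.0132,-0.0037,-0.0196,1],[0,0,0,0.0132,-0.0037,-0.0196,1]],
  ],
)

```text
clock: 13.85
eef_pos: [518.4, 105.3, 133.0]
eef_rot: [2.732, -0.472, 0.491]
wrist_force: [-1.7, 6.3, 8.6]
finger_gap: 15.7
finger_force: 60.2
```

```bash
python3 st.py; python3 tw.py
```

```text
13.85 [518.4 105.3 133. ] F [-1.7  6.3  8.6] Mtool [ 0.84  0.93 -0.53] gap 15.7 60.2 j [ 0.319  0.024  2.071 -0.602  0.603  1.925] eff 0.58
turn cw about screw 2.231543174430951 off 0.005
rot unit 0.1rad: [ 0.01757148 -0.00495777 -0.02607442]
3302 [-27.29484325  -9.39560157 -74.92746908] [ 37.25719155   9.24969019 -55.01730546] ((5.027812957763672, -0.09847831726074219), (64.48103332519531, 18.638214111328125), 0.548379123210907)
dir -0.6148472987160107
```

>>> servo_tool(
  motion=[
    [[0,0,0,0,0,0,0.4],[0,0,0,0,0,0,0.4],[0,0,0,0,0,0,0.4],[0,0,0,0,0,0,0.4],[-0.033,0.009,0.049,0,0,0,0.4],[-0.066,0.018,0.098,0,0,0,0.4],[-0.132,0.037,0.197,0,0,0,0.4],[-0.132,0.037,0.197,0,0,0,0.4],[-0.132,0.037,0.197,0,0,0,0.4],[-0.132,0.037,0.197,0,0,0,0.4]],
  ],
)

```text
clock: 14.9
eef_pos: [451.3, 122.6, 228.8]
eef_rot: [2.733, -0.467, 0.489]
wrist_force: [-0.4, -0.1, -0.2]
finger_gap: 56.3
finger_force: 0.0
```

```bash
python3 st.py
python3 - <<'E'
from k import *
s=manip.read_state(); M=Ro.from_euler('xyz',s['eef_rot']).as_matrix()
w=snap('wrist','w3.png'); P=cloud(w); q=(P.reshape(-1,3)-s['eef_pos'])@M
dark=w['frame'].reshape(-1,3).max(1)<70
d=q[dark&(np.hypot(q[:,0],q[:,1])<50)&(q[:,2]>0)&(q[:,2]<120)]
zt=np.percentile(d[:,2],3); b=d[d[:,2]<zt+8]
print(zt,len(b),cv2.minAreaRect(b[:,:2].astype(np.float32)))
for n in('scene','side'):
    print('arm',n,line(near(cloud(snap(n)),460,545,-25,75,132,139)))
E
```

```text
14.9 [451.3 122.6 228.8] F [-0.4 -0.1 -0.2] Mtool [ 0.13 -0.3  -0.11] gap 56.3 0.0 j [ 0.436 -0.228  2.053 -0.502  0.895  1.851] eff 0.02
turn cw about screw 2.23164990551276 off 0.002
rot unit 0.1rad: [ 0.01757148 -0.00495777 -0.02607442]
53.45950705672009 1355 ((2.1327362060546875, -0.09694099426269531), (15.739446640014648, 74.57862091064453), 89.60971069335938)
arm scene (array([503.7896  ,  26.193579], dtype=float32), np.float32(-0.29164872))
arm side (array([503.75983 ,  24.686817], dtype=float32), np.float32(-0.29308054))
```

View pics/w3.png

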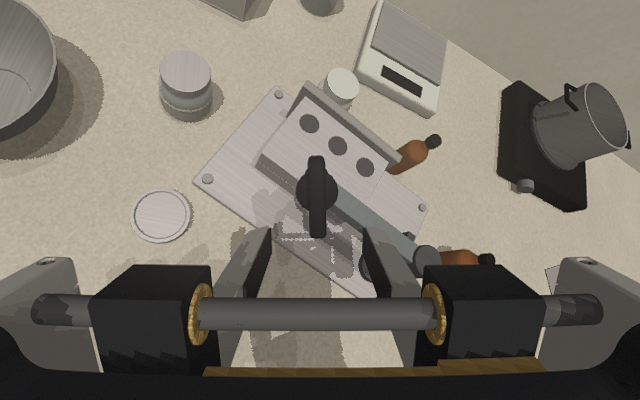

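The wrist view shows the released bar upright at (317,195), within 0.4° of the tool. The arm lies over the mould, still at its stop angle, and the gripper is clear. I'm handing in.

```bash
python3 -c "
from cell import manip
print(manip.sign_off())"
```

```text
the job is handed in; nothing more can be done
None
```

The job is handed in: the arm sits at its stop over the mould, and the knob was turned clockwise to firm (about 1.45 rad) and then about 0.77 rad further, just under an eighth of a turn. The gripper is open and clear, and the robot touched none of the bystander items.

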